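# Find the bored end of a hot-plate foot and hold it up for glue

## Robot

A 6-joint arm with a two-finger parallel gripper is mounted at the origin on the work surface. World frame = base frame: x ahead of the robot, y to its left, z up, the work surface at z = 0. Lengths are in m, angles in rad, forces in N, time in s.
With the tool pointing down it reaches from about 0.325 to 0.775 m from the base axis. Payload 5.5 kg.
Tool frame: the origin (TCP) lies midway between the tips of the shut fingers; the grasp point (between the pads) lies ctrl.grip_point_offset behind it (ctrl.grip_point_offset is the distance from the TCP to the grasp point, in m); z points along the fingers, y is the line along which they close (so a half turn about z gives the same grasp; the last joint's range is limited). The gripper opens to 85 mm and grips with 20 to 120 N. Pads are 22 mm wide; open, the fingers measure 114 mm over their backs; the gripper's body (76 mm by 85 mm) begins 54 mm behind the grasp point. The pads swing forward as they close: fully open they stand 13 mm farther back than shut.
Start: joints at [-1.225, 0.091, 1.231, -0, 1.82, -0.057], TCP at [0.235, -0.552, 0.231] pointing down, gripper open.
Joint ranges: [-2.87, 2.87], [-0.86, 2.18], [0.17, 2.46], [-1.51, 4.65], [0.06, 2.69], [-2.65, 2.65]. Speed limits (rad/s): [2.57, 2.57, 3.01, 3.14, 3.14, 3.14].

## Interface

Orientations are given as a unit quaternion [x, y, z, w].
In Python, from station import ctrl gives the robot as it stands. The module is installed in compiled form; this text tells all that it offers.
- The arm moves only by the tool play_rows, never from a script. Its argument "increments" is a list of rows, each a list of 7 numbers: the turn, a rotation vector about the tool's x, y, z in rad, then the shift along the tool's x, y, z in m, then the finger opening in m, from 0 to 0.0854. In form: [[rx, ry, rz, x, y, z, claw], ...]. A call has 1 to 12 rows; each row is the pose to reach, as a shift and turn from the pose commanded when the call began, along the tool's axes at that moment; what a row does not reach only later rows make up. A row lasts 1/10 s, in which the tool goes at most 50 mm and 8.59 degrees, less where a joint would pass 70% of its speed; a pose out of reach is approached as far as the arm can. A call with a gripper value outside its range is refused whole. The fingers move at their own pace and stop on an object; "force" is the grip in N (left out, the last holds). Time passes only in rows, so rows that repeat a pose let the fingers close. It gives the time, the measured TCP pose, the force, the opening and the grip force at its end, in the units of the state.
- ctrl.get_obs(): the state, without advancing time (a new reading comes with each control period).
- ctrl.read_camera(name): name is "side" or "top"; returns a dict with "image" (420x560x3 uint8, blue, green, red), "vfov" (degrees; the focal length in pixels is half the picture's height over the tangent of half this angle, whatever the lens; pixels are square), "cx", "cy" (the principal point, pixels), "T" (4x4, takes a point from camera to world coordinates). Camera axes: x right, y down, z forward; pixel columns grow to the right and rows downward; lengths in m; the calibration is good to about 2 mm. A picture is of the moment at which its call begins. There is no depth.
- ctrl.close_job(): hands the job in; it is judged then, once.
The state is a dict: "time_s": time; "q": joint angles; "qvel": joint speeds; "joint_torque": joint torques, N m; "position": TCP position; "eef_rot": TCP orientation; "contact_force": force on the tool from outside, world axes, zero at the start; "ft_torque": the same for the moment, N m; "finger_gap": opening from 0.0 (shut) to 1.0 (fully open); "finger_force": force on a finger pad.
Only numpy, scipy, OpenCV 4.12 (cv2) and the standard library are available. Lean on these libraries where they do the work, as an engineer would, in place of code of your own. Each camera call takes 0.05 s, during which the arm holds its last target. There are 200 camera calls.

## Task

The loose aluminium foot on the mat belongs on the bare stud of the hot plate; its two ends look alike, but only one is bored deep enough, so try the ends on the stud, without forcing, until one slides fully home. Then draw the foot off again, turn it bored end up, and finish while still holding it like that: upright, steady and in the gripper alone, over the mat and lifted at least 5 cm clear of it, so that I can put glue in the hole. Leave the phone, tin, bottle and screwdriver where they are.

Things in the scene. Friction and masses are not known exactly. Their poses are not given: they have to be found in the camera images.
- foot: Loose aluminium foot, a bar 36 x 36 mm square, 58 mm long, 0.15-0.24 kg, lying on its side on the mat. Origin at its middle; z along the length, x and y square to its flats. Each end has a central opening 14 mm across: at one end a blind hole 24 mm deep, at the other only a pad recess 4 mm deep. From the side the two ends look the same: which one is bored has to be felt (or looked into).
- stud (a point): Root of the bare level stud, on its axis in the plane of the upright underside, 126 mm above the bench, 24 mm below the top edge. +x points into the hot plate, z up. The stud is 10 mm across and sticks out 20 mm along -x (the last 6 mm taper to 4 mm). Foot fully home: its end against the underside, its middle 29 mm out from here; wrong end: it stops with its middle about 45 mm out.
- hotplate: Blue hot plate, immovable, standing on its long side, grey underside upright. Origin on the bench, midway along the underside's lower edge; +x into the machine (110 mm thick), y along the underside (210 mm wide), z up (150 mm high). Three feet like the loose one stick out 58 mm along -x at (y, z) = (80, 126), (80, 24) and (-80, 24) mm; the bare stud is at (-80, 126) mm.
- mat: Beige silicone work mat, 220 x 220 x 3 mm, fixed flat on the white bench. Origin at the centre of its underside; x and y along its sides, z up.
- phone: Black phone lying flat, 147 x 72 x 8 mm, x along its length, origin at the centre of its underside. Leave alone.
- tin: Flat round metal flux tin, 54 mm across, 24 mm high, origin at the centre of its underside. Leave alone.
- glue: Small white glue bottle standing, 34 mm across, 85 mm high, origin at the centre of its underside. Leave alone.
- driver: Screwdriver with a black handle lying on the bench, 170 mm long along its x axis, handle to -x, origin on the bench under its middle. Leave alone.
Things that resemble listed ones, but are neither listed nor needed, are in the scene too. Leave any red look-alike of the foot alone.

How it is judged:
On the way:
1. the foot's bored end is slid fully home on the bare stud (end within 4 mm of the underside) (x of foot in the frame of stud between -0.033 and -0.025 m and y of foot in the frame of stud between -0.006 and 0.006 m and z of foot in the frame of stud between -0.006 and 0.006 m and angle between the z axis of foot and the x axis of stud, either way round below 0.2 rad), for 0.1 s.
At the end, for the whole second after the job is handed in: The foot is held in the fingers with its bored end up, upright within 0.2 rad (11 degrees), its middle over the mat (within 120 mm of the mat's centre along each side) and at least 72 mm above the mat's underside (its lower end 40 mm clear of the mat), steady, touching neither hot plate nor mat (angle between foot's own z axis and vertical below 0.2 rad and z of foot in the frame of mat above 0.072 m and x of foot in the frame of mat between -0.12 and 0.12 m and y of foot in the frame of mat between -0.12 and 0.12 m and contact force between the fingers and foot above 1 N and contact force between foot and hotplate below 0.1 N and contact force between foot and mat below 0.1 N and linear speed of foot below 0.02 m/s and angular speed of foot below 0.2 rad/s); the arm keeps its last pose, push and grip.
It fails at once if the foot is forced against the hot plate (more than 60 N) (contact force between foot and hotplate above 60 N).
It fails at once if the phone is shifted by more than 25 mm (distance of phone from where it was at the start of the episode above 0.025 m).
It fails at once if the tin is shifted by more than 25 mm (distance of tin from where it was at the start of the episode above 0.025 m).
It fails at once if the glue bottle is shifted by more than 25 mm (distance of glue from where it was at the start of the episode above 0.025 m).
It fails at once if the screwdriver is shifted by more than 25 mm (distance of driver from where it was at the start of the episode above 0.025 m).
It also fails if it takes over 61 s, if anything falls off the work surface, if the arm or the gripper's body presses on something with over 40 N, if the wrist force passes 120 N, or if a joint passes its speed limit or range.

## Working session

There is one attempt and no reset: what is moved stays moved. The work goes in short steps, Python scripts to look and compute and a tool call to move; the robot and the scene stay as the last step left them, time stands still between calls to the robot, and variables do not carry over. Pictures are saved under pics/ and viewed, at most 10 in all, crops included, and the job is handed in when it is done.

Besides the shell and the picture viewer there is one more tool, called after "Request:" in YAML: its name, and indented under it one key for each argument. play_rows: Moves the arm, as the interface text tells. Its arguments: {"type":"object","properties":{"increments":{"type":"array"},"force":{"type":"number"}},"required":["increments"]}

```bash
ls; mkdir -p pics; cat > h.py <<'E'
import numpy as np, cv2
from scipy.spatial.transform import Rotation as R
from station import ctrl
def cam(n,save=None):
    c=ctrl.read_camera(n)
    if save: cv2.imwrite('pics/'+save,c['image'])
    np.savez('%s.npz'%n,**c); return c
def load(n): return dict(np.load('%s.npz'%n))
def ray(c,u,v):
    f=210/np.tan(np.radians(float(c['vfov']))/2); T=c['T']
    d=T[:3,:3]@np.array([(u-c['cx'])/f,(v-c['cy'])/f,1.]); return T[:3,3],d
def plane(c,u,v,z):
    o,d=ray(c,u,v); return o+d*(z-o[2])/d[2]
def proj(c,p):
    f=210/np.tan(np.radians(float(c['vfov']))/2); T=c['T']
    q=T[:3,:3].T@(np.array(p)-T[:3,3]); return q[:2]/q[2]*f+[c['cx'],c['cy']]
E
python3 - <<'E'
from h import *
for n in('top','side'):
    c=cam(n,n+'0.png'); print(n,c['vfov'],c['cx'],c['cy'],c['T'].round(3).tolist())
print(ctrl.grip_point_offset,ctrl.get_obs())
E
```

```text
pics
top 57.12336739934688 279.30163797144553 206.0883206898343 [[0.024, -0.988, 0.155, 0.433], [-1.0, -0.022, 0.017, 0.092], [-0.013, -0.155, -0.988, 0.864], [0.0, 0.0, 0.0, 1.0]]
side 55.58824594237806 278.7670142697692 213.4272835726653 [[-0.761, -0.377, 0.528, 0.082], [-0.648, 0.462, -0.605, 0.608], [-0.016, -0.803, -0.596, 0.633], [0.0, 0.0, 0.0, 1.0]]
0.0187 {'time_s': 0.1, 'q': array([-1.22469301e+00,  9.18226692e-02,  1.23179872e+00,  3.52554795e-05,
        1.81982731e+00, -5.66708352e-02]), 'qvel': array([ 0.00112026, -0.00169774, -0.00305227,  0.00121663,  0.00045108,
       -0.00058633]), 'joint_torque': array([ 3.70565554e-03, -4.60219002e+01, -4.19216788e+01,  5.31596356e-05,
        1.06170677e-02, -3.26055147e-05]), 'position': array([ 0.23511726, -0.55172286,  0.23022177]), 'eef_rot': array([ 9.79788778e-01,  2.00032721e-01, -1.16922317e-04, -9.20786206e-04]), 'contact_force': array([0.10318453, 0.56096607, 0.34020879]), 'ft_torque': array([-0.08703148, -0.01829475, -0.01041799]), 'finger_force': 0.0, 'finger_gap': 1.003503826731629}
```

View pics/top0.png

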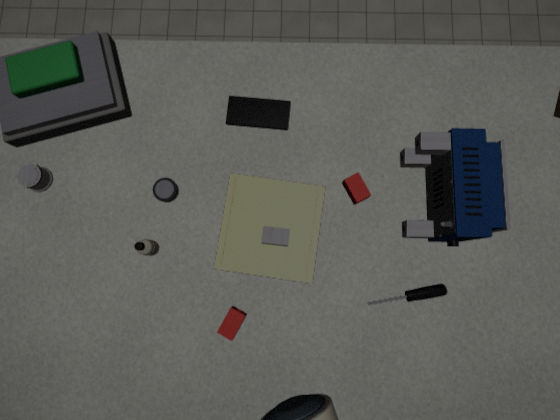

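View pics/side0.png

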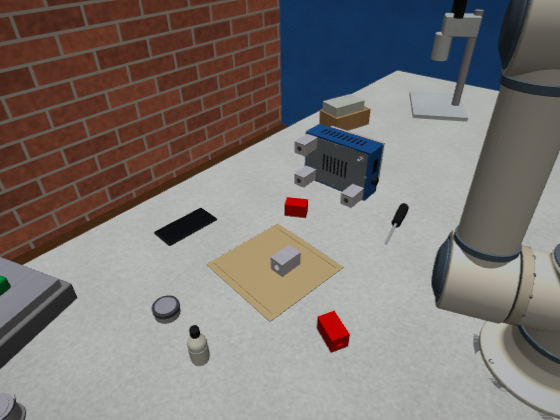

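The top view shows the foot on the mat at (276,236), and the hot plate at (465,185) with its underside facing image left (+y). The bare stud is at about (447,225) in the top view and (362,158) in the side view. There are three foot-like candidates: grey on the mat at (276,236), red at (357,188) and red at (232,323). The grey one on the mat fits the description, and I'll confirm it in a crop.

```bash
python3 - <<'E'
from h import *
t=load('top');s=load('side')
a=cv2.resize(s['image'][235:285,250:320],None,fx=8,fy=8,interpolation=cv2.INTER_CUBIC)[:, :400*1]
a=cv2.resize(s['image'][238:288,255:315],(400,333),interpolation=cv2.INTER_CUBIC)
b=cv2.resize(s['image'][130:210,290:390],(400,320),interpolation=cv2.INTER_CUBIC)
c=cv2.resize(t['image'][210:260,250:310],(400,240)[:1]+(240,),interpolation=cv2.INTER_CUBIC)
d=cv2.resize(t['image'][120:260,390:515],(400,260),interpolation=cv2.INTER_CUBIC)
out=np.zeros((600,800,3),np.uint8)
out[:333,:400]=a; out[:320,400:]=b; out[335:575,:400]=c; out[335:595,400:]=d
cv2.imwrite('pics/crop1.png',out)
hsv=cv2.cvtColor(t['image'],cv2.COLOR_BGR2HSV)
# foot mask in the top view: low saturation inside mat
m=np.zeros(hsv.shape[:2],np.uint8); m[215:260,250:305]=(hsv[215:260,250:305,1]<40)*255
cs,_=cv2.findContours(m,0,2); c0=max(cs,key=cv2.contourArea); r=cv2.minAreaRect(c0); bx=cv2.boxPoints(r); print('foot rect',r)
P=np.array([plane(t,*p,0.039) for p in bx]); print(P.round(4)); print(np.linalg.norm(np.diff(P,axis=0),axis=1), P.mean(0))
# mat
mm=((hsv[...,1]>45)&(hsv[...,0]>15)&(hsv[...,0]<40)).astype(np.uint8)*255
cs,_=cv2.findContours(mm,0,2); c1=max(cs,key=cv2.contourArea); r=cv2.minAreaRect(c1)
Q=np.array([plane(t,*p,0.003) for p in cv2.boxPoints(r)]); print('mat',r,Q.round(3),Q.mean(0))
# side view: foot
hs=cv2.cvtColor(s['image'],cv2.COLOR_BGR2HSV); print(hs[262,::1][250:315,1]); 
E
```

```text
foot rect ((275.376953125, 235.48463439941406), (27.659744262695312, 18.729244232177734), 7.125016689300537)
[[0.4814 0.1442 0.039 ]
 [0.5213 0.1405 0.039 ]
 [0.5153 0.0814 0.039 ]
 [0.4755 0.0855 0.039 ]]
[0.04011564 0.05942719 0.04002129] [0.49838816 0.11290421 0.039     ]
mat ((268.9144287109375, 227.2371826171875), (97.41023254394531, 96.8168716430664), 8.530766487121582) [[0.426 0.248 0.003]
 [0.644 0.226 0.003]
 [0.615 0.006 0.003]
 [0.4   0.036 0.003]] [0.52142823 0.12900036 0.003     ]
[91 91 91 90 91 91 92 91 90 91 89 91 91 91 90 89 90 89 91 89 76 38 14 58
 35 12 14 10 12 14 12 12 14 12 12 12  9 14 14 14 14 11 11 11 14 11 16  8
 11  8 74 88 90 91 91 90 91 91 90 90 91 90 91 91 91]
```

View pics/crop1.png

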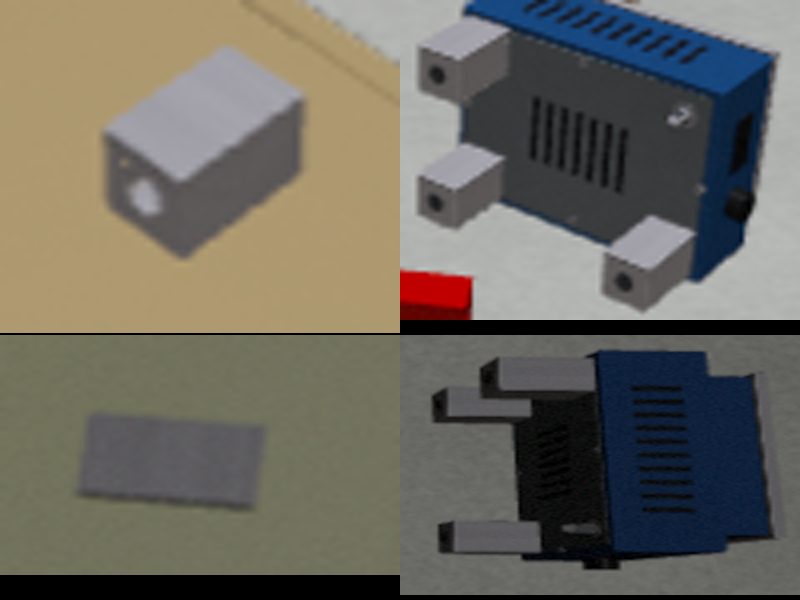

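The crop confirms the target: a grey 58x36 mm block on the mat with a round opening in its end. The opening on its +y end looks bright, so it is probably the shallow recess, and the -y end facing the hot plate is probably the bored one. The stud shows in the crop at side px about (359,160) and top px about (441,224). Next I'll measure the hot plate.

```bash
python3 - <<'E'
from h import *
t=load('top');s=load('side')
print('foot top corners side:',[plane(s,u,v,.039)[:2].round(4).tolist() for u,v in [(270.75,257.5),(289.2,245),(300.5,252.5),(282.3,265.3)]])
hsv=cv2.cvtColor(t['image'],cv2.COLOR_BGR2HSV)
m=((hsv[...,0]>95)&(hsv[...,0]<130)&(hsv[...,1]>120)&(hsv[...,2]>40)).astype(np.uint8)
rows=[(np.where(m[v,430:520])[0][0]+430-.5,v) for v in range(125,245) if m[v,430:520].sum()>10]
print(rows[0],rows[-1],rows[len(rows)//2])
P=np.array([plane(t,u,v,.15) for u,v in rows if 135<=v<=230])
k=np.polyfit(P[:,0],P[:,1],1); res=P[:,1]-np.polyval(k,P[:,0]); print('edge y=k x+c',k,'rms',res.std(),'yaw deg',np.degrees(np.arctan(k[0])))
print('ends',plane(t,*rows[0],.15),plane(t,*rows[-1],.15))
def tri(a,b):
    o1,d1=ray(t,*a);o2,d2=ray(s,*b);d1/=np.linalg.norm(d1);d2/=np.linalg.norm(d2)
    x=np.linalg.lstsq(np.stack([d1,-d2],1),o2-o1,rcond=None)[0];p,q=o1+x[0]*d1,o2+x[1]*d2
    return ((p+q)/2).round(4),np.linalg.norm(p-q).round(4)
print('stud tip',tri((440.9,223.9),(359,160.5)))
g=t['image'].max(2); print(g[216:232,434:458])
g=s['image'].max(2); print(g[150:168,350:370])
a=cv2.resize(t['image'][205:250,395:470],(750,450),interpolation=cv2.INTER_NEAREST)
a=cv2.convertScaleAbs(a,alpha=1.6);cv2.imwrite('pics/crop2.png',a)
E
```

```text
foot top corners side: [[0.5176, 0.1387], [0.5126, 0.0812], [0.4775, 0.0849], [0.4826, 0.1413]]
(np.float64(451.5), 129) (np.float64(457.5), 236) (np.float64(453.5), 183)
edge y=k x+c [ 0.00250937 -0.22466989] rms 0.000562904212780345 yaw deg 0.14377619479820958
ends [ 0.70206856 -0.22315212  0.15      ] [ 0.49637226 -0.22498089  0.15      ]
stud tip (array([ 0.5185, -0.2052,  0.1294]), np.float64(0.0049))
[[15 12 20 14 15 14 11 11 19 17 15 13 14 14  9 12 17 18 14 14 33 25 55 56]
 [16 18 17 15 21 13 12 12 13 13 18 17 18 15 12 13 13 15 16 18 34 25 53 59]
 [15 18 14  8  9 10 14 18 14 19 12 10 14 15 14 12 14 12 17 18 24 22 50 60]
 [19 14 17 15 15  8 16 13 14 17 13 16 16 13 12 21 26 18  6 20 25 23 48 58]
 [18 12 14 15 16 16 18 13 16 14  9 16 20  4 17 24 29 27 17 20 31 23 46 58]
 [17 19 16 16 16 15 10 17 19 32 30 22 25 34 37 39 39 21 21 17 31 20 43 56]
 [18 11 11 19 18 13 27 51 53 62 57 41 46 52 55 53 53 35 27 18 32 23 42 58]
 [ 8 16 17 13 15 17 37 71 75 74 69 57 53 54 52 53 51 46 30 23 31 19 41 58]
 [18 11 17 18 17 13 30 70 75 74 65 52 55 51 52 53 50 48 37 18 31 26 38 58]
 [18 17 13 14 1
[... 1341 characters left out ...]
  57  59
   62  67]
 [ 57  58  58  60  59  59  66 125 147 133  83  50  72  73  62  58  58  60
   62  66]
 [ 60  59  59  59  59  59  59  65  81  78  61  72  76  65  59  58  59  61
   60  67]
 [ 59  59  60  61  59  59  59  53  55  56  58  57  57  57  58  57  58  60
   62  66]
 [ 60  59  59  60  58  59  59  58  58  58  57  58  58  58  57  57  56  61
   63  66]
 [ 59  58  59  60  60  59  59  59  59  58  58  58  57  58  57  59  59  62
   64  65]
 [ 59  60  59  60  59  60  59  58  59  58  58  59  57  59  57  58  59  62
   63  63]
 [ 60  59  59  58  60  59  59  58  59  60  59  58  59  58  59  57  58  62
   65  62]
 [ 61  61  60  59  58  59  58  59  59  57  58  58  59  58  57  58  59  61
   68  63]]
```

View pics/crop2.png

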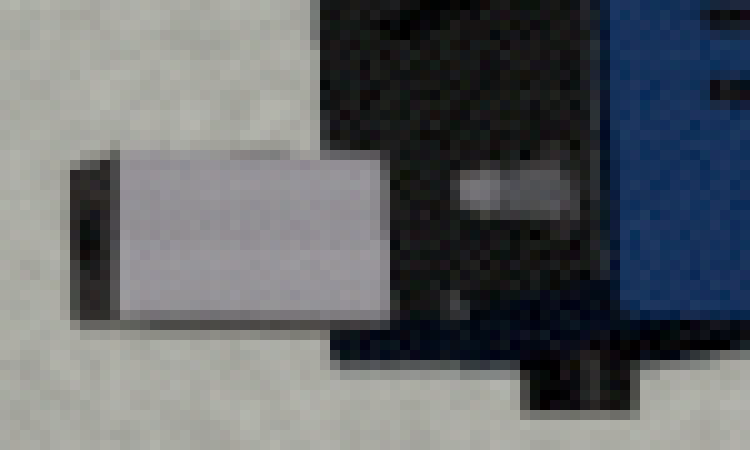

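```bash
cat >> h.py <<'E'
def Rdown(deg):  # tool pointing down, tool x at azimuth deg
    a=np.radians(deg); x=np.array([np.cos(a),np.sin(a),0]); z=np.array([0,0,-1.]); return np.stack([x,np.cross(z,x),z],1)
def go(p,Rt,lab=''):
    o=ctrl.get_obs(); R0=R.from_quat(o['eef_rot']).as_matrix()
    print(lab,(R.from_matrix(R0.T@Rt)).as_rotvec().round(3).tolist(),(R0.T@(np.array(p)-o['position'])).round(4).tolist())
E
python3 - <<'E'
from h import *
t=load('top');s=load('side')
print(plane(t,440.5,223.5,.126),proj(s,[.519,-.2035,.126]),proj(t,[.519,-.2035,.126]))
go([.499,.112,.12],Rdown(84.7),'above foot')
E
```

```text
[ 0.52168653 -0.20445237  0.126     ] [357.3851482  161.89546243] [440.05496382 224.88692764]
above foot [-0.002, -0.001, -1.076] [0.5029, -0.507, 0.1112]
```

Request:
play_rows:
  increments:
    - [0,0,-1.076,0.503,-0.507,0.11,0.085]
    - [0,0,-1.076,0.503,-0.507,0.11,0.085]
    - [0,0,-1.076,0.503,-0.507,0.11,0.085]
    - [0,0,-1.076,0.503,-0.507,0.11,0.085]
    - [0,0,-1.076,0.503,-0.507,0.11,0.085]
    - [0,0,-1.076,0.503,-0.507,0.11,0.085]
    - [0,0,-1.076,0.503,-0.507,0.11,0.085]
    - [0,0,-1.076,0.503,-0.507,0.11,0.085]
    - [0,0,-1.076,0.503,-0.507,0.11,0.085]
    - [0,0,-1.076,0.503,-0.507,0.11,0.085]
    - [0,0,-1.076,0.503,-0.507,0.11,0.085]
    - [0,0,-1.076,0.503,-0.507,0.11,0.085]

```text
time_s: 1.3
position: [0.4545, 0.0011, 0.1395]
eef_rot: [0.739, 0.674, 0.0, 0.0]
contact_force: [1.6, -0.4, 1.0]
finger_gap: 0.992
finger_force: 0.0
```

```bash
python3 - <<'E'
from h import *
go([.499,.112,.12],Rdown(84.7),'above foot');go([.499,.112,.004],Rdown(84.7),'at foot'); o=ctrl.get_obs(); print(o['time_s'],o['position'])
E
```

```text
above foot [0.0, 0.0, 0.001] [0.1145, 0.0341, 0.0194]
at foot [0.0, 0.0, 0.001] [0.1145, 0.0341, 0.1354]
1.3 [0.45453267 0.00112711 0.13945172]
```

Request:
play_rows:
  increments:
    - [0,0,0,0.05,0.015,0.01,0.085]
    - [0,0,0,0.095,0.028,0.02,0.085]
    - [0,0,0,0.1145,0.034,0.02,0.085]
    - [0,0,0,0.1145,0.034,0.02,0.085]
    - [0,0,0,0.1145,0.034,0.05,0.085]
    - [0,0,0,0.1145,0.034,0.08,0.085]
    - [0,0,0,0.1145,0.034,0.11,0.085]
    - [0,0,0,0.1145,0.034,0.125,0.085]
    - [0,0,0,0.1145,0.034,0.133,0.085]
    - [0,0,0,0.1145,0.034,0.135,0.085]
    - [0,0,0,0.1145,0.034,0.135,0.085]

```text
time_s: 2.4
position: [0.4995, 0.1098, 0.0061]
eef_rot: [0.739, 0.674, 0.001, 0.0]
contact_force: [0.7, -0.3, 1.3]
finger_gap: 0.999
finger_force: 0.0
```

Request:
play_rows:
  increments:
    - [0,0,0,0,0,0,0.025]
    - [0,0,0,0,0,0,0.025]
    - [0,0,0,0,0,0,0.025]
    - [0,0,0,0,0,0,0.025]
    - [0,0,0,0,0,0,0.025]
    - [0,0,0,0,0,0,0.025]
    - [0,0,0,0,0,0,0.025]
    - [0,0,0,0,0,0,0.025]
    - [0,0,0,0,0,0,0.025]
    - [0,0,0,0,0,0,0.025]
  force: 60

```text
time_s: 3.4
position: [0.4994, 0.11, 0.0058]
eef_rot: [0.739, 0.674, 0.001, 0.0]
contact_force: [-0.4, -0.6, 5.8]
finger_gap: 0.413
finger_force: 61.4
```

Request:
play_rows:
  increments:
    - [0,0,0,0,0,-0.02,0.025]
    - [0,0,0,0,0,-0.06,0.025]
    - [0,0,0,0,0,-0.1,0.025]
    - [0,0,0,0,0,-0.13,0.025]
    - [0,0,0,0,0,-0.15,0.025]
    - [0,0,0,0,0,-0.15,0.025]
    - [0,0,0,0,0,-0.15,0.025]

```text
time_s: 4.1
position: [0.4984, 0.1099, 0.1536]
eef_rot: [0.739, 0.674, -0.001, -0.0]
contact_force: [-0.5, -0.3, -1.6]
finger_gap: 0.414
finger_force: 60.8
```

```bash
python3 - <<'E'
from h import *
go([.520,-.146,.156],Rdown(90),'pre'); go([.520,-.146,.111],Rdown(90),'pre low');o=ctrl.get_obs(); print(o['time_s'],o['position'],o['contact_force'],o['ft_torque'])
E
```

```text
pre [-0.001, 0.0, -0.092] [-0.2528, 0.045, -0.0024]
pre low [-0.001, 0.0, -0.092] [-0.2528, 0.045, 0.0426]
4.1 [0.4984321  0.10985882 0.1535902 ] [-0.51715648 -0.33767855 -1.57215274] [-0.01023476 -0.02523305 -0.01999866]
```

Request:
play_rows:
  increments:
    - [0,0,-0.03,-0.04,0.01,0,0.025]
    - [0,0,-0.06,-0.085,0.02,0,0.025]
    - [0,0,-0.092,-0.13,0.03,0,0.025]
    - [0,0,-0.092,-0.175,0.045,0,0.025]
    - [0,0,-0.092,-0.215,0.045,0,0.025]
    - [0,0,-0.092,-0.24,0.045,0,0.025]
    - [0,0,-0.092,-0.2525,0.045,0.01,0.025]
    - [0,0,-0.092,-0.2525,0.045,0.03,0.025]
    - [0,0,-0.092,-0.2525,0.045,0.0425,0.025]
    - [0,0,-0.092,-0.2525,0.045,0.0425,0.025]
    - [0,0,-0.092,-0.2525,0.045,0.0425,0.025]

```text
time_s: 5.2
position: [0.5201, -0.1447, 0.1116]
eef_rot: [0.707, 0.708, -0.0, -0.001]
contact_force: [-0.3, 0.1, -2.2]
finger_gap: 0.411
finger_force: 60.8
```

```bash
python3 - <<'E'
from h import *
t=cam('top');s=cam('side')
a=cv2.resize(t['image'][195:250,400:470],(510,400),interpolation=cv2.INTER_CUBIC);a=cv2.convertScaleAbs(a,alpha=1.6)
b=cv2.resize(s['image'][140:195,315:375],None,fx=10,fy=10,interpolation=cv2.INTER_CUBIC)
a=cv2.resize(t['image'][200:245,405:460],None,fx=7,fy=7,interpolation=cv2.INTER_CUBIC);a=cv2.convertScaleAbs(a,alpha=1.6)
b=cv2.resize(s['image'][140:195,320:377],None,fx=7,fy=7,interpolation=cv2.INTER_CUBIC)
out=np.zeros((390,790,3),np.uint8); out[:a.shape[0],:a.shape[1]]=a; out[:b.shape[0],390:390+b.shape[1]]=b
cv2.imwrite('pics/pre.png',out); o=ctrl.get_obs(); print(o['position'],o['contact_force'],o['ft_torque'])
E
```

```text
[ 0.52086922 -0.14514256  0.11323513] [ 0.13487551 -0.17897794 -1.37782618] [ 0.01130341 -0.03170509 -0.02536526]
```

View pics/pre.png

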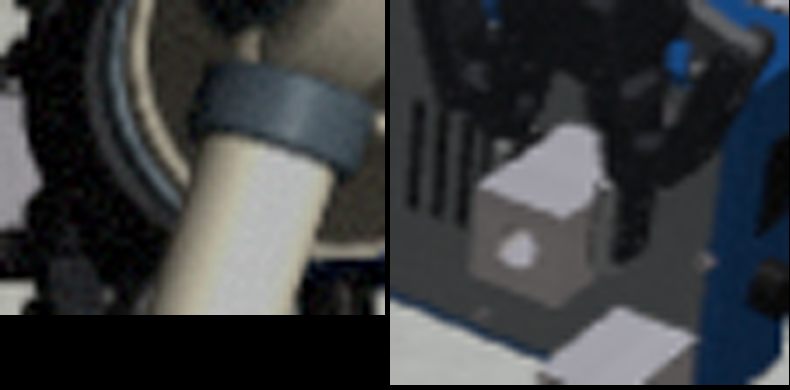

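The crop shows the held foot with its bright +y end at side px (338,175.5). The arm hides the stud in the top view. I'll use the known grip pose to correct the side-camera bias and re-derive the stud axis.

```bash
python3 - <<'E'
from h import *
s=load('side')
def yplane(u,v,y):
    o,d=ray(s,u,v); return o+d*(y-o[1])/d[1]
pr=proj(s,[.5209,-.114,.1284]); print('pred foot end',pr); 
C=[(482,185),(565,215),(470,275),(558,307)]
Q=np.array([yplane(320+(x-390)/7,140+y/7,-.114) for x,y in C]); print(Q.round(4),Q.mean(0))
b=np.array([338.3,175.6])-pr; print('bias',b)
for uv in[(358,159.5),(358.2,159.8)]:
  print('stud tip',yplane(uv[0]-b[0],uv[1]-b[1],-.2035), 'nobias',yplane(*uv,-.2035))
E
```

```text
pred foot end [337.34625095 174.89497791]
[[ 0.5346 -0.114   0.147 ]
 [ 0.5008 -0.114   0.1475]
 [ 0.5368 -0.114   0.1097]
 [ 0.5001 -0.114   0.111 ]] [ 0.5181029  -0.114       0.12881105]
bias [0.95374905 0.70502209]
stud tip [ 0.52098393 -0.2035      0.13432305] nobias [ 0.51804309 -0.2035      0.13329746]
stud tip [ 0.52031698 -0.2035      0.13368458] nobias [ 0.51737667 -0.2035      0.13265955]
```

Request:
play_rows:
  increments:
    - [0,0,0,0,0,0.002,0.025]
    - [0,0,0,-0.01,0,0.0024,0.025]
    - [0,0,0,-0.02,0,0.0024,0.025]
    - [0,0,0,-0.025,0,0.0024,0.025]
    - [0,0,0,-0.025,0,0.0024,0.025]
    - [0,0,0,-0.025,0,0.0024,0.025]

```text
time_s: 5.9
position: [0.5203, -0.171, 0.11]
eef_rot: [0.707, 0.707, 0.0, -0.0]
contact_force: [0.6, -0.3, -1.8]
finger_gap: 0.417
finger_force: 60.8
```

Request:
play_rows:
  increments:
    - [0,0,0,-0.003,0,0,0.025]
    - [0,0,0,-0.006,0,0,0.025]
    - [0,0,0,-0.008,0,0,0.025]
    - [0,0,0,-0.008,0,0,0.025]
    - [0,0,0,-0.008,0,0,0.025]

```text
time_s: 6.4
position: [0.5204, -0.1786, 0.11]
eef_rot: [0.707, 0.707, 0.0, -0.0]
contact_force: [-0.2, -0.3, -1.4]
finger_gap: 0.414
finger_force: 60.8
```

Request:
play_rows:
  increments:
    - [0,0,0,-0.002,0,0,0.025]
    - [0,0,0,-0.004,0,0,0.025]
    - [0,0,0,-0.005,0,0,0.025]
    - [0,0,0,-0.005,0,0,0.025]

```text
time_s: 6.8
position: [0.5204, -0.1823, 0.11]
eef_rot: [0.707, 0.707, 0.001, -0.001]
contact_force: [-0.4, 5.9, 0.0]
finger_gap: 0.413
finger_force: 60.9
```

Request:
play_rows:
  increments:
    - [0,0,0,-0.002,0,0,0.025]
    - [0,0,0,-0.003,0,0,0.025]
    - [0,0,0,-0.003,0,0,0.025]

```text
time_s: 7.1
position: [0.5204, -0.1827, 0.11]
eef_rot: [0.706, 0.708, 0.002, -0.003]
contact_force: [-1.4, 15.1, 1.0]
finger_gap: 0.415
finger_force: 61.1
```

Request:
play_rows:
  increments:
    - [0,0,0,0.004,0,0,0.025]
    - [0,0,0,0.005,0,0,0.025]
    - [0,0,0,0.005,0.003,0,0.025]
    - [0,0,0,0.005,0.006,0,0.025]
    - [0,0,0,0.005,0.008,0,0.025]
    - [0,0,0,0.005,0.008,0,0.025]
    - [0,0,0,0.005,0.008,0,0.025]

```text
time_s: 7.8
position: [0.5257, -0.1821, 0.1097]
eef_rot: [0.708, 0.706, -0.002, -0.003]
contact_force: [-12.4, 1.9, 2.6]
finger_gap: 0.411
finger_force: 61.7
```

Request:
play_rows:
  increments:
    - [0,0,0,0,-0.005,0,0.025]
    - [0,0,0,0,-0.01,0,0.025]
    - [0,0,0,0,-0.015,0,0.025]
    - [0,0,0,0,-0.015,0,0.025]
    - [0,0,0,0,-0.015,0,0.025]

```text
time_s: 8.3
position: [0.5165, -0.1812, 0.1111]
eef_rot: [0.706, 0.708, 0.003, 0.003]
contact_force: [11.3, 1.6, -4.2]
finger_gap: 0.415
finger_force: 61.9
```

Request:
play_rows:
  increments:
    - [0,0,0,0,0.007,0,0.025]
    - [0,0,0,0,0.0075,0,0.025]
    - [0,0,0,0,0.0075,-0.004,0.025]
    - [0,0,0,0,0.0075,-0.008,0.025]
    - [0,0,0,0,0.0075,-0.008,0.025]
    - [0,0,0,0,0.0075,-0.008,0.025]

```text
time_s: 8.9
position: [0.5201, -0.1811, 0.1159]
eef_rot: [0.707, 0.707, -0.0, -0.002]
contact_force: [3.0, -0.2, -15.9]
finger_gap: 0.416
finger_force: 63.1
```

Request:
play_rows:
  increments:
    - [0,0,0,0,0,0.005,0.025]
    - [0,0,0,0,0,0.01,0.025]
    - [0,0,0,0,0,0.015,0.025]
    - [0,0,0,0,0,0.015,0.025]
    - [0,0,0,0,0,0.015,0.025]

```text
time_s: 9.4
position: [0.5219, -0.1821, 0.1065]
eef_rot: [0.707, 0.707, 0.001, 0.002]
contact_force: [-1.9, 2.7, 7.1]
finger_gap: 0.413
finger_force: 65.6
```

Request:
play_rows:
  increments:
    - [0,0,0,0,0,-0.005,0.025]
    - [0,0,0,0,0,-0.007,0.025]
    - [0,0,0,-0.002,0,-0.007,0.025]
    - [0,0,0,-0.004,0,-0.007,0.025]
    - [0,0,0,-0.006,0,-0.007,0.025]
    - [0,0,0,-0.006,0,-0.007,0.025]

```text
time_s: 10.0
position: [0.5213, -0.1828, 0.1111]
eef_rot: [0.706, 0.708, 0.003, -0.003]
contact_force: [-2.5, 18.6, 7.3]
finger_gap: 0.41
finger_force: 65.8
```

This end stops with its middle about 45 mm out, even after centring in x and z (the free play on both axes confirms the tip is in the recess). So this is the shallow end. I'll back off, set the foot down turned 90°, regrasp it turned 180° and come back with the other end.

Request:
play_rows:
  increments:
    - [0,0,0,0.01,0,0,0.025]
    - [0,0,0,0.025,0,0,0.025]
    - [0,0,0,0.05,0,0,0.025]
    - [0,0,0,0.075,0,0,0.025]
    - [0,0,0,0.1,0,0,0.025]
    - [0,0,0,0.1,0,0,0.025]

```text
time_s: 10.6
position: [0.5207, -0.0848, 0.1098]
eef_rot: [0.706, 0.708, 0.0, -0.0]
contact_force: [0.3, 0.4, -2.0]
finger_gap: 0.414
finger_force: 64.9
```

```bash
python3 - <<'E'
from h import *
o=ctrl.get_obs();print(o['q'].round(3),o['position'].round(4),o['contact_force'].round(1))
az=np.degrees(np.arctan2(.10,.51)); print(az)
for d in (-90,90): go([.51,.10,.09],Rdown(90+az+d),'d%d'%d)
E
```

```text
[-2.260e-01 -9.400e-02  1.630e+00  1.000e-03  1.606e+00 -2.290e-01] [ 0.5207 -0.0848  0.1098] [ 0.3  0.4 -2. ]
11.093723011557849
d-90 [-0.001, -0.001, 1.38] [0.1848, -0.0102, 0.0199]
d90 [0.001, -0.001, -1.761] [0.1848, -0.0102, 0.0199]
```

Request:
play_rows:
  increments:
    - [0,0,0.14,0.03,0,0,0.025]
    - [0,0,0.28,0.06,0,0,0.025]
    - [0,0,0.42,0.09,0,0,0.025]
    - [0,0,0.56,0.12,0,0,0.025]
    - [0,0,0.7,0.15,-0.005,0,0.025]
    - [0,0,0.84,0.175,-0.01,0,0.025]
    - [0,0,0.98,0.185,-0.01,0,0.025]
    - [0,0,1.12,0.185,-0.01,0,0.025]
    - [0,0,1.26,0.185,-0.01,0.01,0.025]
    - [0,0,1.38,0.185,-0.01,0.03,0.025]
    - [0,0,1.38,0.185,-0.01,0.05,0.025]
    - [0,0,1.38,0.185,-0.01,0.07,0.025]

```text
time_s: 11.8
position: [0.5109, 0.0969, 0.0392]
eef_rot: [0.995, 0.095, 0.0, 0.0]
contact_force: [0.1, -0.4, -1.2]
finger_gap: 0.409
finger_force: 64.8
```

Request:
play_rows:
  increments:
    - [0,0,0,0,0,0.015,0.025]
    - [0,0,0,0,0,0.022,0.025]
    - [0,0,0,0,0,0.027,0.025]
    - [0,0,0,0,0,0.03,0.025]
    - [0,0,0,0,0,0.03,0.025]

```text
time_s: 12.3
position: [0.5112, 0.0973, 0.0104]
eef_rot: [0.995, 0.095, 0.0, 0.0]
contact_force: [0.8, 0.0, -2.0]
finger_gap: 0.415
finger_force: 64.8
```

Request:
play_rows:
  increments:
    - [0,0,0,0,0,0.002,0.025]
    - [0,0,0,0,0,0.004,0.025]
    - [0,0,0,0,0,0.005,0.025]
    - [0,0,0,0,0,0.006,0.025]
    - [0,0,0,0,0,0.006,0.025]

```text
time_s: 12.8
position: [0.5113, 0.0974, 0.0058]
eef_rot: [0.995, 0.095, 0.0, 0.0]
contact_force: [-4.4, -0.6, 7.0]
finger_gap: 0.408
finger_force: 66.0
```

Request:
play_rows:
  increments:
    - [0,0,0,0,0,0,0.085]
    - [0,0,0,0,0,0,0.085]
    - [0,0,0,0,0,0,0.085]
    - [0,0,0,0,0,0,0.085]
    - [0,0,0,0,0,0,0.085]
    - [0,0,0,0,0,-0.03,0.085]
    - [0,0,0,0,0,-0.06,0.085]
    - [0,0,-0.14,0,0,-0.07,0.085]
    - [0,0,-0.28,0,0,-0.07,0.085]
    - [0,0,-0.42,0,0,-0.07,0.085]
    - [0,0,-0.56,0,0,-0.07,0.085]
    - [0,0,-0.7,0,0,-0.07,0.085]

```text
time_s: 14.0
position: [0.5109, 0.0974, 0.074]
eef_rot: [0.901, 0.433, -0.0, -0.0]
contact_force: [-1.3, -0.7, -0.2]
finger_gap: 0.992
finger_force: 0.0
```

Request:
play_rows:
  increments:
    - [0,0,-0.14,0,0,0,0.085]
    - [0,0,-0.28,0,0,0,0.085]
    - [0,0,-0.42,0,0,0,0.085]
    - [0,0,-0.56,0,0,0,0.085]
    - [0,0,-0.7,0,0,0,0.085]
    - [0,0,-0.84,0,0,0,0.085]
    - [0,0,-0.98,0,0,0,0.085]
    - [0,0,-1.12,0,0,0,0.085]
    - [0,0,-1.26,0,0,0,0.085]
    - [0,0,-1.4,0,0,0,0.085]
    - [0,0,-1.54,0,0,0,0.085]
    - [0,0,-1.68,0,0,0,0.085]

```text
time_s: 15.2
position: [0.5109, 0.0973, 0.0739]
eef_rot: [0.279, 0.96, -0.0, -0.0]
contact_force: [0.4, 0.6, -0.6]
finger_gap: 0.994
finger_force: 0.0
```

Request:
play_rows:
  increments:
    - [0,0,-0.14,0,0,0,0.085]
    - [0,0,-0.28,0,0,0,0.085]
    - [0,0,-0.42,0,0,0,0.085]
    - [0,0,-0.56,0,0,0,0.085]
    - [0,0,-0.7,0,0,0,0.085]
    - [0,0,-0.76,0,0,0,0.085]
    - [0,0,-0.76,0,0,0,0.085]
    - [0,0,-0.76,0,0,0,0.085]

```text
time_s: 16.0
position: [0.5109, 0.0973, 0.074]
eef_rot: [-0.094, 0.996, 0.0, -0.0]
contact_force: [1.0, -0.4, -0.1]
finger_gap: 1.0
finger_force: 0.0
```

```bash
python3 - <<'E'
from h import *
s=cam('side'); t=cam('top')
o=ctrl.get_obs();print(o['time_s'],o['q'].round(3),o['position'].round(4))
go([.5113,.0974,.0045],Rdown(10.9+180),'regrasp')
b=cv2.resize(s['image'][220:300,250:350],(700,560),interpolation=cv2.INTER_CUBIC)
cv2.imwrite('pics/re.png',b)
E
```

```text
16.1 [ 0.123 -0.098  1.698  0.     1.541 -1.636] [0.5109 0.0974 0.074 ]
regrasp [0.0, -0.0, -0.002] [-0.0004, -0.0, 0.0695]
```

View pics/re.png

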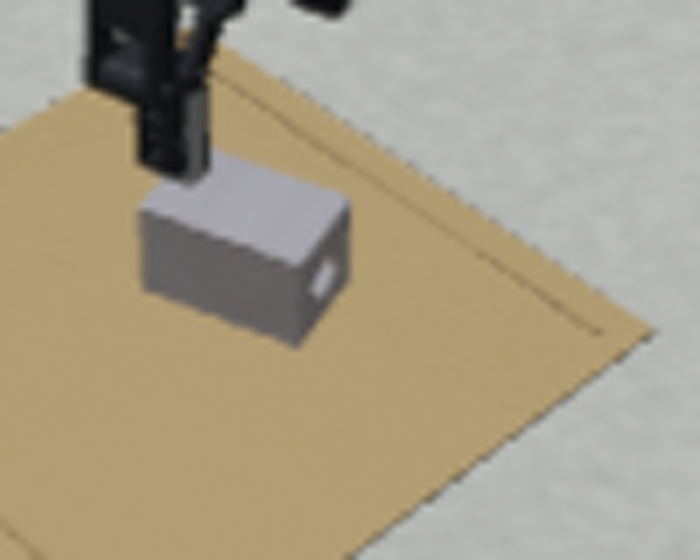

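The crop shows the foot flat on the mat with its shallow end, at crop (325,280), facing the robot and the gripper now turned 180°. The bored end is therefore on -tool x. Regrasping.

Request:
play_rows:
  increments:
    - [0,0,0,0,0,0.025,0.085]
    - [0,0,0,0,0,0.05,0.085]
    - [0,0,0,0,0,0.063,0.085]
    - [0,0,0,0,0,0.068,0.085]
    - [0,0,0,0,0,0.068,0.085]
    - [0,0,0,0,0,0.068,0.03]
    - [0,0,0,0,0,0.068,0.025]
    - [0,0,0,0,0,0.068,0.025]
    - [0,0,0,0,0,0.068,0.025]
    - [0,0,0,0,0,0.068,0.025]
    - [0,0,0,0,0,0.068,0.025]
    - [0,0,0,0,0,0.068,0.025]
  force: 70

```text
time_s: 17.3
position: [0.5117, 0.0974, 0.0072]
eef_rot: [-0.094, 0.996, 0.0, 0.001]
contact_force: [-0.2, 0.1, 5.4]
finger_gap: 0.406
finger_force: 71.6
```

Request:
play_rows:
  increments:
    - [0,0,0,0,0,0,0.025]
    - [0,0,0,0,0,-0.02,0.025]
    - [0,0,0,0,0,-0.06,0.025]
    - [0,0,0,0,0,-0.1,0.025]
    - [0,0,0,0,0,-0.11,0.025]
    - [0,0,0,0,0,-0.11,0.025]
    - [0,0,0,0,0,-0.11,0.025]

```text
time_s: 18.0
position: [0.51, 0.0972, 0.1139]
eef_rot: [-0.094, 0.996, -0.0, -0.001]
contact_force: [-0.7, 0.4, -2.5]
finger_gap: 0.413
finger_force: 70.8
```

```bash
python3 - <<'E'
from h import *
o=ctrl.get_obs();print(o['time_s'],o['q'].round(3),o['position'].round(4))
go([.521,-.130,.111],Rdown(90),'pre')
E
```

```text
18.0 [ 0.123 -0.116  1.643 -0.     1.617 -1.637] [0.51   0.0972 0.1139]
pre [-0.002, -0.002, 1.76] [0.032, -0.2252, 0.0029]
```

Request:
play_rows:
  increments:
    - [0,0,0.14,0.003,-0.02,0,0.025]
    - [0,0,0.28,0.006,-0.04,0,0.025]
    - [0,0,0.42,0.009,-0.06,0,0.025]
    - [0,0,0.56,0.012,-0.08,0,0.025]
    - [0,0,0.7,0.015,-0.1,0,0.025]
    - [0,0,0.84,0.018,-0.12,0,0.025]
    - [0,0,0.98,0.021,-0.14,0,0.025]
    - [0,0,1.12,0.024,-0.16,0,0.025]
    - [0,0,1.26,0.026,-0.18,0,0.025]
    - [0,0,1.4,0.028,-0.2,0,0.025]
    - [0,0,1.54,0.03,-0.215,0.001,0.025]
    - [0,0,1.68,0.032,-0.225,0.0015,0.025]

```text
time_s: 19.2
position: [0.5203, -0.1304, 0.1109]
eef_rot: [0.681, 0.733, -0.001, -0.002]
contact_force: [-0.2, -0.1, -2.4]
finger_gap: 0.412
finger_force: 70.9
```

Request:
play_rows:
  increments:
    - [0,0,0.08,0,0,0,0.025]
    - [0,0,0.08,0,0,0,0.025]
    - [0,0,0.08,0,0,0,0.025]

```text
time_s: 19.5
position: [0.5209, -0.1293, 0.1123]
eef_rot: [0.706, 0.708, -0.001, -0.002]
contact_force: [0.2, -0.0, -1.8]
finger_gap: 0.413
finger_force: 70.9
```

```bash
python3 - <<'E'
from h import *
go([.521,-.175,.1123],Rdown(90),'pre')
E
```

```text
pre [-0.003, -0.001, 0.002] [-0.0457, 0.0, -0.0]
```

Request:
play_rows:
  increments:
    - [0,0,0.001,-0.015,0,0,0.025]
    - [0,0,0.001,-0.03,0,0,0.025]
    - [0,0,0.001,-0.04,0,0,0.025]
    - [0,0,0.001,-0.044,0,0,0.025]
    - [0,0,0.001,-0.048,0,0,0.025]
    - [0,0,0.001,-0.051,0,0,0.025]
    - [0,0,0.001,-0.051,0,0,0.025]

```text
time_s: 20.2
position: [0.5218, -0.1809, 0.1145]
eef_rot: [0.708, 0.707, 0.0, -0.0]
contact_force: [0.2, 0.2, -1.6]
finger_gap: 0.416
finger_force: 70.9
```

Request:
play_rows:
  increments:
    - [0,0,0,-0.002,0,0,0.025]
    - [0,0,0,-0.004,0,0,0.025]
    - [0,0,0,-0.005,0,0,0.025]
    - [0,0,0,-0.005,0,0,0.025]

```text
time_s: 20.6
position: [0.5217, -0.1857, 0.1144]
eef_rot: [0.707, 0.707, -0.0, -0.0]
contact_force: [-0.0, 0.6, -2.2]
finger_gap: 0.409
finger_force: 70.9
```

Request:
play_rows:
  increments:
    - [0,0,0,0,-0.0005,0.002,0.025]
    - [0,0,0,-0.002,-0.0005,0.002,0.025]
    - [0,0,0,-0.004,-0.0005,0.002,0.025]
    - [0,0,0,-0.005,-0.0005,0.002,0.025]
    - [0,0,0,-0.005,-0.0005,0.002,0.025]

```text
time_s: 21.1
position: [0.5213, -0.1909, 0.1126]
eef_rot: [0.708, 0.707, 0.0, 0.0]
contact_force: [0.2, 0.8, -1.8]
finger_gap: 0.41
finger_force: 70.9
```

Request:
play_rows:
  increments:
    - [0,0,0,-0.002,0,0,0.025]
    - [0,0,0,-0.003,0,0,0.025]
    - [0,0,0,-0.004,0,0,0.025]
    - [0,0,0,-0.004,0,0,0.025]

```text
time_s: 21.5
position: [0.5213, -0.1948, 0.1125]
eef_rot: [0.708, 0.707, -0.0, 0.0]
contact_force: [0.0, -0.2, -1.9]
finger_gap: 0.411
finger_force: 70.9
```

Request:
play_rows:
  increments:
    - [0,0,0,-0.001,0,0,0.025]
    - [0,0,0,-0.002,0,0,0.025]
    - [0,0,0,-0.003,0,0,0.025]
    - [0,0,0,-0.003,0,0,0.025]

```text
time_s: 21.9
position: [0.5212, -0.1954, 0.1126]
eef_rot: [0.707, 0.707, 0.001, -0.002]
contact_force: [-1.1, 8.9, 0.4]
finger_gap: 0.408
finger_force: 71.1
```

Request:
play_rows:
  increments:
    - [0,0,0,-0.001,0,0,0.025]
    - [0,0,0,-0.002,0,0,0.025]
    - [0,0,0,-0.002,0,0,0.025]

```text
time_s: 22.2
position: [0.5212, -0.1953, 0.1127]
eef_rot: [0.706, 0.708, 0.002, -0.003]
contact_force: [-2.8, 16.2, 2.9]
finger_gap: 0.41
finger_force: 71.3
```

Stopped at TCP y = -0.195, exactly where fully home was predicted and 16 mm deeper than the other end. I'll draw it off, then move back over the mat.

Request:
play_rows:
  increments:
    - [0,0,0,0.003,0,0,0.025]
    - [0,0,0,0.01,0,0,0.025]
    - [0,0,0,0.025,0,0,0.025]
    - [0,0,0,0.045,0,0,0.025]
    - [0,0,0,0.07,0,0,0.025]
    - [0,0,0,0.1,0,-0.02,0.025]
    - [0,0,0,0.13,0,-0.05,0.025]
    - [0,0,0,0.165,0,-0.08,0.025]
    - [0,0,0,0.2,0,-0.11,0.025]
    - [0,0,0,0.235,0,-0.13,0.025]
    - [0,0,0,0.265,0,-0.14,0.025]
    - [0,0,0,0.285,0,-0.14,0.025]

```text
time_s: 23.4
position: [0.5216, 0.0881, 0.2553]
eef_rot: [0.707, 0.707, 0.002, 0.001]
contact_force: [-0.2, 0.9, -2.2]
finger_gap: 0.412
finger_force: 70.8
```

```bash
python3 - <<'E'
from h import *
o=ctrl.get_obs();print(o['time_s'],o['q'].round(3),o['position'].round(4))
az=np.degrees(np.arctan2(.12,.5)); go([.50,.12,.25],Rdown(180+az),'yaw')
r=np.array([np.cos(np.radians(az)),np.sin(np.radians(az)),0]);x=np.array([0,0,-1.])
Rt=np.stack([x,np.cross(r,x),r],1); print(R.from_matrix(Rdown(180+az).T@Rt).as_rotvec())
E
```

```text
23.4 [ 1.030e-01 -9.800e-02  1.377e+00  1.000e-03  1.858e+00  1.020e-01] [0.5216 0.0881 0.2553]
yaw [0.004, 0.003, -1.806] [0.0319, -0.0216, 0.0052]
[-2.51472462e-16 -1.57079633e+00 -2.63636713e-16]
```

Request:
play_rows:
  increments:
    - [0,0,-0.14,0.01,-0.01,0,0.025]
    - [0,0,-0.28,0.02,-0.02,0,0.025]
    - [0,0,-0.42,0.03,-0.02,0,0.025]
    - [0,0,-0.56,0.03,-0.02,0,0.025]
    - [0,0,-0.7,0.03,-0.02,0,0.025]
    - [0,0,-0.84,0.03,-0.02,0,0.025]
    - [0,0,-0.98,0.03,-0.02,0,0.025]
    - [0,0,-1.12,0.03,-0.02,0,0.025]
    - [0,0,-1.26,0.03,-0.02,0,0.025]
    - [0,0,-1.4,0.03,-0.02,0,0.025]
    - [0,0,-1.54,0.03,-0.02,0,0.025]
    - [0,0,-1.68,0.03,-0.02,0,0.025]

```text
time_s: 24.6
position: [0.5012, 0.1159, 0.2526]
eef_rot: [-0.057, 0.998, 0.0, 0.0]
contact_force: [0.9, 0.1, -1.2]
finger_gap: 0.412
finger_force: 70.7
```

Request:
play_rows:
  increments:
    - [0,0,-0.125,0,0,0,0.025]
    - [0,0,-0.125,0,0,0,0.025]
    - [0,0,-0.125,0,0,0,0.025]

```text
time_s: 24.9
position: [0.5014, 0.1157, 0.2526]
eef_rot: [-0.115, 0.993, 0.0, 0.0]
contact_force: [-0.0, -0.0, -1.4]
finger_gap: 0.408
finger_force: 70.7
```

Request:
play_rows:
  increments:
    - [0,-0.14,0,0,0,0,0.025]
    - [0,-0.28,0,0,0,0,0.025]
    - [0,-0.42,0,0,0,0,0.025]
    - [0,-0.56,0,0,0,0,0.025]
    - [0,-0.7,0,0,0,0,0.025]
    - [0,-0.84,0,0,0,0,0.025]
    - [0,-0.98,0,0,0,0,0.025]
    - [0,-1.12,0,0,0,0,0.025]
    - [0,-1.26,0,0,0,0,0.025]
    - [0,-1.4,0,0,0,0,0.025]
    - [0,-1.54,0,0,0,0,0.025]
    - [0,-1.571,0,0,0,0,0.025]

```text
time_s: 26.1
position: [0.5962, 0.1543, 0.2575]
eef_rot: [-0.089, 0.736, 0.083, 0.666]
contact_force: [0.1, 2.4, -0.8]
finger_gap: 0.411
finger_force: 71.0
```

Request:
play_rows:
  increments:
    - [0,0,0,0,0,0,0.025]
    - [0,0,0,0,0,0,0.025]
    - [0,0,0,0,0,0,0.025]

```text
time_s: 26.4
position: [0.5966, 0.1553, 0.2618]
eef_rot: [-0.091, 0.735, 0.083, 0.667]
contact_force: [0.9, -0.6, -0.7]
finger_gap: 0.41
finger_force: 71.0
```

```bash
python3 - <<'E'
from h import *
s=cam('side','fin.png'); o=ctrl.get_obs(); M=R.from_quat(o['eef_rot']).as_matrix()
print(o['time_s'],o['q'].round(3),abs(o['qvel']).max(),'\n',M.round(3)); print(o['position'],o['position']-.0138*M[:,2], o['finger_force'])
b=cv2.resize(s['image'][90:310,160:440],(700,550),interpolation=cv2.INTER_CUBIC); cv2.imwrite('pics/fin.png',b)
E
```

```text
26.45 [ 0.14  -0.856  2.444  0.926  0.133 -2.503] 0.02445717063741655 
 [[-0.094 -0.244  0.965]
 [-0.024  0.97   0.243]
 [-0.995 -0.    -0.097]]
[0.5967182  0.15507784 0.26204321] [0.5833991  0.15172149 0.26337606] 70.99328144453466
```

View pics/fin.png

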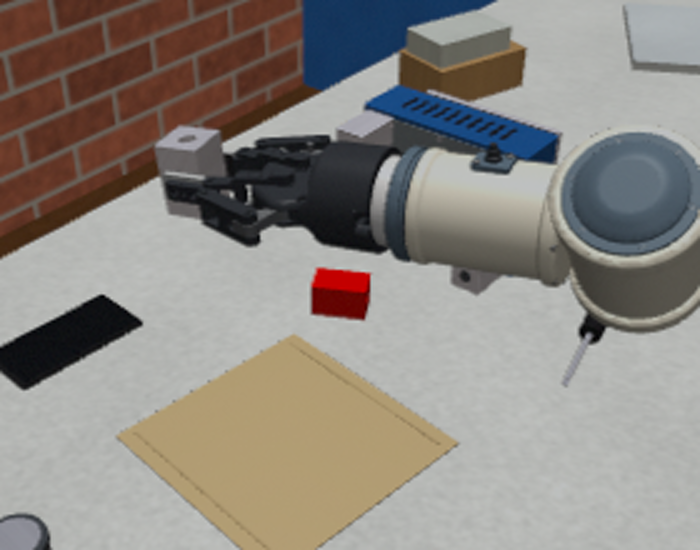

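The picture shows the foot held upright with an open hole on top, at crop (187,138), out beyond the mat's centre. The arm is at its fold limit with 5.5° of tilt left. That is within tolerance, but I'll level it with a small outward shift.

Request:
play_rows:
  increments:
    - [0,-0.03,0,0,0,0.008,0.025]
    - [0,-0.06,0,0,0,0.015,0.025]
    - [0,-0.08,0,0,0,0.02,0.025]
    - [0,-0.08,0,0,0,0.02,0.025]
    - [0,-0.08,0,0,0,0.02,0.025]
    - [0,-0.08,0,0,0,0.02,0.025]

```text
time_s: 27.05
position: [0.596, 0.162, 0.2752]
eef_rot: [-0.084, 0.72, 0.08, 0.684]
contact_force: [0.6, -0.3, -1.3]
finger_gap: 0.411
finger_force: 71.1
```

```bash
python3 - <<'E'
from h import *
o=ctrl.get_obs(); M=R.from_quat(o['eef_rot']).as_matrix()
f=o['position']-.0138*M[:,2]-.002*M[:,0]; a=np.radians(-7.0)
d=f[:2]-[.521,.129]; print(o['time_s'],o['q'].round(3),abs(o['qvel']).max(),'tilt',np.arccos(-M[2,0]),f.round(4),'mat', [(d@[np.cos(a),np.sin(a)]).round(3),(d@[-np.sin(a),np.cos(a)]).round(3)],o['finger_force'])
# foot edges seen vs projected
s=cam('side')
b=-M[:,0]; g=f
for sx,sy in((-1,-1),(-1,1),(1,-1),(1,1)):
    for e in(1,-1): print(sx,sy,e,proj(s,g+b*.029*e+M[:,1]*.018*sy+M[:,2]*.018*sx).round(1))
E
```

```text
27.05 [ 0.182 -0.852  2.446  1.072  0.059 -2.644] 0.0044324916353765354 tilt 0.05133947789011098 [0.5827 0.1588 0.2779] mat [np.float64(0.058), np.float64(0.037)] 71.13802721723914
-1 -1 1 [245.6 137.5]
-1 -1 -1 [248.9 165.2]
-1 1 1 [235.2 145.5]
-1 1 -1 [239.1 173.9]
1 -1 1 [229.3 134.7]
1 -1 -1 [233.2 162.1]
1 1 1 [218.5 142.6]
1 1 -1 [223.  170.5]
```

Tilt is down to 0.05 rad, but joints 5 and 6 are right at their limits, so I'll ease back slightly before handing in.

Request:
play_rows:
  increments:
    - [0,0.02,0,0,0,0,0.025]
    - [0,0.04,0,0,0,0,0.025]
    - [0,0.04,0,0,0,0,0.025]
    - [0,0.04,0,0,0,0,0.025]
    - [0,0.04,0,0,0,0,0.025]
    - [0,0.04,0,0,0,0,0.025]
    - [0,0.04,0,0,0,0,0.025]

```text
time_s: 27.8
position: [0.5966, 0.1625, 0.2744]
eef_rot: [-0.086, 0.734, 0.079, 0.669]
contact_force: [0.3, 0.0, -2.3]
finger_gap: 0.406
finger_force: 71.2
```

```bash
python3 - <<'E'
from h import *
o=ctrl.get_obs(); M=R.from_quat(o['eef_rot']).as_matrix()
t=np.arccos(-M[2,0]); f=o['position']-.0138*M[:,2]
print(o['time_s'],o['q'].round(3),abs(o['qvel']).max(),'tilt',t,f,o['finger_force'])
if t<.12 and o['q'][4]>.065 and abs(o['qvel']).max()<.05: print(ctrl.close_job())
E
```

```text
27.8 [ 0.183 -0.855  2.424  0.496  0.106 -2.068] 0.008989452533772308 tilt 0.09189923608103374 [0.58326085 0.1593418  0.27565506] 71.16153907030821
the job is handed in; nothing more can be done
None
```

The job is handed in at 27.8 s: the foot's first end stopped in the shallow recess, the other end slid fully home on the stud, and the foot is now held bored end up about 25 cm above the mat, tilted about 5° and steady; the verdict wasn't shown to me.

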